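Pin the microscope camera's arm in its bracket

ROBOT

A 6-joint arm with a two-finger parallel gripper is mounted at the origin on the work surface. World frame = base frame: x ahead of the robot, y to its left, z up, the work surface at z = 0. Lengths are in mm, angles in rad, forces in N, time in s.
With the tool pointing down it reaches from about 275 to 1000 mm from the base axis. Payload 8.4 kg.
Tool frame: the origin (TCP) lies midway between the tips of the shut fingers; the grasp point (between the pads) lies 19 mm behind it; z points along the fingers, y is the line along which they close (so a half turn about z gives the same grasp; the last joint's range is limited). The gripper opens to 85 mm and grips with 20 to 120 N. Pads are 22 mm wide; open, the fingers measure 114 mm over their backs; the gripper's body (76 mm by 85 mm) begins 54 mm behind the grasp point. The pads swing forward as they close: fully open they stand 13 mm farther back than shut.
Start: joints at [1.112, 0.353, 1.633, -0, 1.155, -0.002], TCP at [275.673, 560.921, 231.281] pointing down, gripper open.
Joint ranges: [-2.63, 2.63], [-0.92, 2.1], [0.06, 2.66], [-1.3, 4.44], [0, 2.69], [-3.02, 3.02]. Speed limits (rad/s): [2.22, 2.22, 2.79, 3.14, 3.14, 3.14].

INTERFACE

Orientations are given as [roll, pitch, yaw] about the fixed x, y, z axes, in that order (R = Rz(yaw) Ry(pitch) Rx(roll)).
In Python, from rig import r gives the robot as it stands.
- The arm moves only by the shell command python3 -m inch 'ROWS' [OPENING] [FORCE]. ROWS is JSON, a list that holds one entry, the list of rows, each a list of 6 numbers: the shift along the tool's x, y, z scaled (see below), then the turn, a rotation vector about the tool's x, y, z scaled (see below). In form: [[[tx, ty, tz, wx, wy, wz], ...]]. A call has 1 to 8 rows; each row is the pose to reach, as a shift and turn from the pose commanded when the call began, along the tool's axes at that moment, turning the shorter way round; what a row does not reach only later rows make up. The controller multiplies each number of a shift by 20 cm and each number of a turn by pi rad. A row lasts 1/12 s, in which the tool goes at most 41.7 mm and 7.16 degrees, less where a joint would pass 70% of its speed; a pose out of reach is approached as far as the arm can. A call with a number of a shift or a turn outside -1 to 1 is refused whole. A call with a gripper value outside its range is refused whole. OPENING is the gripper's target within -1 to 1 (fully open at 1, half-way at 0, shut at -1), set as the call begins (- or left out, the last holds). The fingers move at their own pace and stop on an object; FORCE is the grip in N (left out, the last holds). Time passes only in rows, so rows that repeat a pose let the fingers close. It gives the time, the measured TCP pose, the force, the opening and the grip force at its end, in the units of the state.
- r.sense(): the state, without advancing time (a new reading comes with each control period).
- r.grab_frame(name): name is "side" or "top"; returns the picture (384x512x3 uint8, red, green, blue); there is no depth.
- r.camera_info(name): a dict with "K" (3x3 intrinsics, pixels), "distortion" ([k1, k2, p1, p2, k3] as OpenCV has them; the pictures are not rectified), "rvec" (rotation vector, rad) and "tvec" (3), from world to camera coordinates, as OpenCV has them. Camera axes: x right, y down, z forward; pixel columns grow to the right and rows downward; lengths in mm; the calibration is good to about 2 mm. A picture is of the moment at which its call begins. camera_info takes no time and is no camera call.
- r.sign_off(): hands the job in; it is judged then, once.
The state is a dict: "clock": time; "qpos": joint angles; "qvel": joint speeds; "joint_efforts": joint torques, N m; "eef_pos": TCP position; "tcp_rot": TCP orientation; "contact_force": force on the tool from outside, world axes, zero at the start; "wrist_torque": the same for the moment, N m; "opening": opening from 0.0 (shut) to 1.0 (fully open); "grasp_force": force on a finger pad.
Only numpy, scipy, OpenCV 4.12 (cv2) and the standard library are available. Lean on these libraries where they do the work, as an engineer would, in place of code of your own. Each camera call takes 0.05 s, during which the arm holds its last target. There are 200 camera calls.

TASK

The microscope camera's arm rests in its bracket without its hinge pin. Lift the steel pin with the orange handle out of its blue stand, feel for the hole (the bracket's cross slide has been left off centre, so it is not quite where the foot suggests), thread the pin straight down through the upper ear, the arm's eye and the lower ear, and press it gently home until its handle sits flush on the upper ear; then let go. Do not lean hard on the bracket, and leave the two bottles and the slide box where they are.

Things in the scene. Friction and masses are not known exactly. Their poses are not given: they have to be found in the camera images.
- foot: White foot plate of the camera bracket, fixed to the bench, 110 x 150 x 12 mm (x, y, z). Origin on the bench under its centre, z up. On it a tightly locked cross slide carries the yoke. The slide stands anywhere from -10 to +10 mm along the foot's y, and that is NOT measured: only the foot is. In x the yoke is centred. Forces over 25 N on the bracket are too much.
- bracket_mid (a point): Fixed to the foot, 110 mm above its origin, foot's axes: the hole's mouth in the upper ear would be here if the slide were centred; really it lies -10 to +10 mm off along the foot's y. The yoke has two flat level aluminium ears, 50 (x) x 64 (y) x 12 mm, tops at 110 and 52 mm, joined at their y ends by white cheeks (80 mm over all in y, none higher than 110 mm).
- lower_ear (a point): Fixed to the foot, 52 mm above its origin: level of the lower ear's top. Ears and the eye between them have one common upright hole, 14 mm in diameter, 2 mm chamfers. A spring ball in the lower ear, 46 mm up on the hole's -x side, presses sideways on the pin: its last 20 mm need a push of about 3 to 8 N, and it does not drop home by its own weight.
- yoke_spring (a point): Fixed to the foot, 22 mm above its origin, under the yoke. The whole yoke is sprung: it stands still until pressed down with about 4 N, then gives about 1 mm for each further 2 N and bottoms after 6 mm at about 16 N; it comes up again when freed. Sideways it does not give.
- camera (a point): Fixed to the foot, at x = 145, z = 84 mm in its frame: top of the white camera head (48 mm across), which like the hole really lies up to 10 mm off along y. Its black arm (18 mm wide, 53 to 65 mm high) runs along the foot's x from the black eye, 36 x 36 mm, 52 to 66 mm high, that lies on the lower ear.
- pin: Hinge pin standing in its stand, about 0.12 kg. Origin at the centre of its lower tip, z up along it. Steel shank 12 mm in diameter from 0 to 80 mm, the lowest 4 mm tapering to an 8 mm flat tip; from 80 to 130 mm a square orange handle 24 x 24 mm (flats square to the pin's x and y), black band near the top. Home, the handle's underside lies on the upper ear and the tip is 30 mm above the bench.
- stand: Blue stand fixed to the bench, 70 x 70 x 45 mm, with one upright hole 14 mm in diameter and 40 mm deep in its middle in which the pin stands (tip 5 mm above the bench). Origin under its centre.
- bottle_a: Amber bottle with a red cap, 42 mm in diameter, 85 mm tall; origin at the centre of its underside. Leave alone.
- bottle_b: Another amber bottle like it. Leave alone.
- slide_box: Red and white slide box, 85 x 60 x 26 mm; origin at the centre of its underside. Leave alone.
Mind the look-alikes: they are no part of the job. Of the things that look like the pin, the largest one is meant.

How it is judged:
By the outcome, as a careful person would: the job done as asked, in the order asked, and still so for the second after the job is handed in, with the robot touching nothing.
It also fails if it takes over 72 s, if anything falls off the work surface, if the arm or the gripper's body presses on something with over 40 N, if the wrist force passes 120 N, or if a joint passes its speed limit or range.

## Working session

There is one attempt and no reset: what is moved stays moved. The work goes in short steps, Python scripts to look and compute and a shell command to move; the robot and the scene stay as the last step left them, time stands still between calls to the robot, and variables do not carry over. Pictures are saved under pics/ and viewed, at most 10 in all, crops included, and the job is handed in when it is done.

```bash
ls; mkdir -p pics; python3 - <<'E'
from rig import r
import cv2
for n in("side","top"):
    cv2.imwrite(f"pics/{n}0.png",r.grab_frame(n)[:,:,::-1]); print(n,r.camera_info(n))
print(r.sense())
E
```

```text
pics
side {'K': array([[399.10027862,   0.        , 251.73545075],
       [  0.        , 399.10027862, 193.36888799],
       [  0.        ,   0.        ,   1.        ]]), 'distortion': array([0.03967233, 0.        , 0.        , 0.        , 0.        ]), 'rvec': array([ 2.04547445, -0.16508595,  0.10455309]), 'tvec': array([-575.54895641,  141.58322339,  758.31531476])}
top {'K': array([[448.13149465,   0.        , 255.49933306],
       [  0.        , 448.13149465, 187.75169854],
       [  0.        ,   0.        ,   1.        ]]), 'distortion': array([-0.07878374,  0.        ,  0.        ,  0.        ,  0.        ]), 'rvec': array([ 2.16963924, -2.15948469,  0.16163248]), 'tvec': array([ -27.95891606,  570.85367409, 1090.88289906])}
{'clock': 0.1, 'qpos': array([ 1.11157192e+00,  3.53597041e-01,  1.63406989e+00, -2.45529077e-05,
        1.15520133e+00, -2.37010814e-03]), 'qvel': array([ 0.0012873 , -0.00106147, -0.00191691, -0.00052337, -0.00090017,
        0.00121385]), 'joint_efforts': array([ 8.22993684e-05, -6.06367779e+01, -3.42816031e+01, -1.79192034e-04,
        4.02705482e-03,  5.24570851e-05]), 'eef_pos': array([275.50177921, 560.51767962, 230.62108397]), 'tcp_rot': array([-3.14031699e+00,  1.94268133e-05,  2.68474829e+00]), 'contact_force': array([-0.28277469,  0.58107016,  0.18532779]), 'wrist_torque': array([0.00100903, 0.0247692 , 0.0304855 ]), 'grasp_force': 0.0, 'opening': 1.0039713711446026}
```

View pics/side0.png

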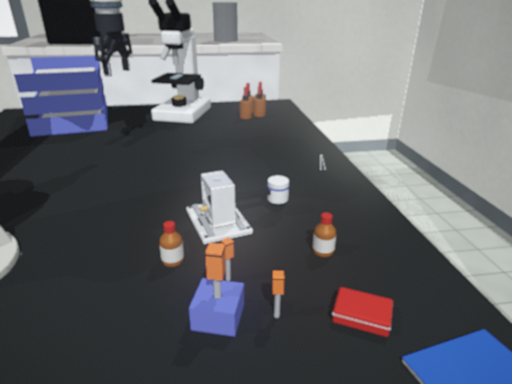

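View pics/top0.png

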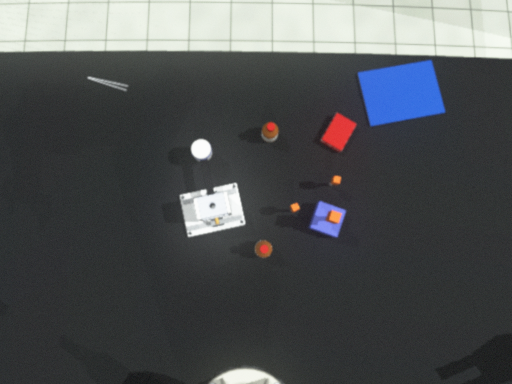

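Side view: the pin in the blue stand has its handle at about (216,262), and smaller orange decoys are at (228,248) and (278,283). Top view: stand (328,219), pin handle (334,216), foot about (212,210) with the dark hole at about (212,205), camera head (201,150), bottles (270,131) and (263,249).

```bash
cat > h.py <<'E'
import cv2,numpy as np
from rig import r
def cam(n):
    c=r.camera_info(n);return c["K"],c["distortion"],cv2.Rodrigues(c["rvec"])[0],c["tvec"]
def ray(n,uv):
    K,d,R,t=cam(n);p=cv2.undistortPoints(np.array([[uv]],float),K,d)[0,0]
    return -R.T@t, R.T@np.array([p[0],p[1],1])
def plane(n,uv,z):
    c,v=ray(n,uv);return c+v*(z-c[2])/v[2]
def tri(a,b):
    c1,v1=ray("side",a);c2,v2=ray("top",b)
    s=np.linalg.lstsq(np.c_[v1,-v2],c2-c1,rcond=None)[0];p,q=c1+s[0]*v1,c2+s[1]*v2
    return (p+q)/2,np.linalg.norm(p-q)
def blobs(im,lo,hi,amin=15):
    m=cv2.inRange(cv2.cvtColor(im,cv2.COLOR_RGB2HSV),lo,hi)
    n,l,s,c=cv2.connectedComponentsWithStats(m)
    return [(s[i,4],s[i,:4],c[i].round(2),cv2.minAreaRect(np.argwhere(l==i)[:,::-1].astype(np.float32))) for i in range(1,n) if s[i,4]>=amin]
E
python3 - <<'E'
from h import *
for n in("side","top"):
    im=cv2.imread(f"pics/{n}0.png")[:,:,::-1].copy()
    for k,lo,hi in(("or",(6,170,130),(16,255,255)),("blue",(112,90,70),(128,255,255)),("white",(0,0,150),(180,60,255))):
        for b in blobs(im,lo,hi):
            x,y=b[2]
            if 140<x<400 and 130<y<340: print(n,k,b)
K=cv2.imread("pics/top0.png")
a=cv2.resize(K[130:245,170:350],None,fx=4.4,fy=4.4,interpolation=cv2.INTER_CUBIC);cv2.imwrite("pics/topc.png",a)
K=cv2.imread("pics/side0.png")
cv2.imwrite("pics/sidec.png",cv2.resize(K[160:340,150:310],None,fx=3.3,fy=3.3,interpolation=cv2.INTER_CUBIC))
E
```

```text
side or (np.int32(45), array([273, 281,  10,  13], dtype=int32), array([278.69, 288.6 ]), ((277.5, 287.0), (12.0, 9.0), 90.0))
side blue (np.int32(2603), array([188, 277,  57,  60], dtype=int32), array([216.51, 308.25]), ((215.81996154785156, 306.2599792480469), (55.154327392578125, 56.002864837646484), 8.13010311126709))
side white (np.int32(23), array([320, 155,   3,  11], dtype=int32), array([320.74, 158.96]), ((321.0, 160.0), (10.0, 2.0), 90.0))
side white (np.int32(2738), array([186, 171,  67,  73], dtype=int32), array([218.16, 209.81]), ((214.54598999023438, 207.8902587890625), (74.08583068847656, 53.34516906738281), 67.7509765625))
side white (np.int32(267), array([268, 175,  21,  15], dtype=int32), array([277.94, 182.09]), ((278.0, 182.0), (14.0, 20.0), 90.0))
side white (np.int32(225), array([269, 189,  19,  15], dtype=int32), array([278.39, 196.47]), ((278.0, 196.0), (14.0, 18.0), 90.0))
side white (np.int32(262), array([315, 237,  20,  17], dtype=int32), array([324.22, 245.33]), ((324.5, 245.0), (16.0, 19.0), 90.0))
side white (np.int32(290), array([160, 246,  22,  17], dt
[... 1687 characters left out ...]
32(28), array([261, 245,  10,  11], dtype=int32), array([266.61, 250.93]), ((266.2600402832031, 250.82000732421875), (5.800000190734863, 10.200000762939453), 36.869895935058594))
top blue (np.int32(780), array([308, 201,  38,  37], dtype=int32), array([325.7 , 219.44]), ((327.1500244140625, 219.0500030517578), (31.306547164916992, 30.99031639099121), 18.434946060180664))
top white (np.int32(344), array([191, 139,  21,  20], dtype=int32), array([201.06, 148.91]), ((201.0, 148.5), (19.0, 20.0), 90.0))
top white (np.int32(2466), array([180, 183,  66,  54], dtype=int32), array([212.26, 209.71]), ((212.0252685546875, 209.51625061035156), (43.505592346191406, 59.39533233642578), 77.7352294921875))
```

View pics/topc.png

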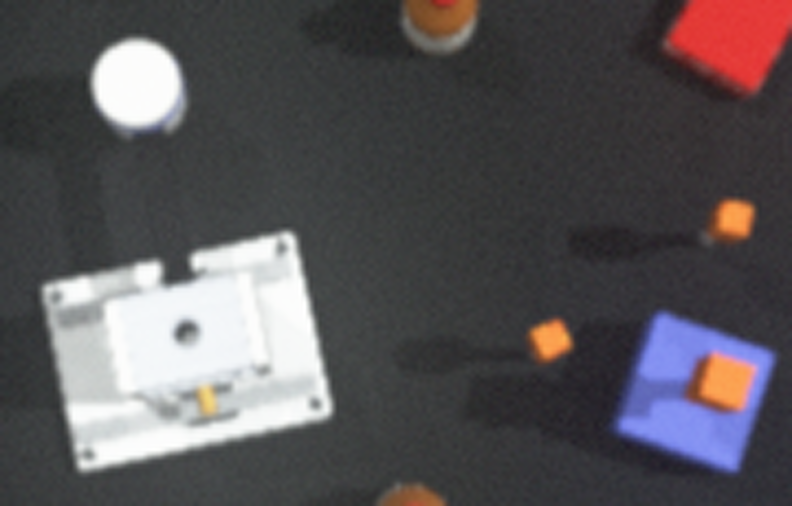

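View pics/sidec.png

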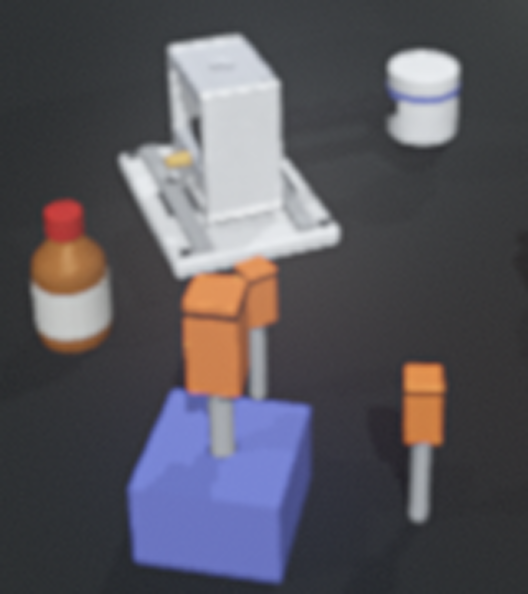

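Top crop: the hole is at (187,332), the foot corners are (42,287), (297,232), (332,413), (80,472), the handle's top face is centred at about (729,380), and the stand's top corners are (660,312), (776,355), (737,472). Side crop: the handle's top face is centred at about (220,296), and the ear top with its hole is at about (222,67).

```bash
python3 - <<'E'
from h import *
T=lambda x,y:((x+.5)/4.4-.5+170,(y+.5)/4.4-.5+130)
S=lambda x,y:((x+.5)/3.3-.5+150,(y+.5)/3.3-.5+160)
f=np.array([plane("top",T(*c),12) for c in((42,287),(297,232),(332,413),(80,472))])
print("foot",f.round(1),f.mean(0),np.linalg.norm(f-np.roll(f,-1,0),axis=1))
print("yaw", [np.arctan2(*(a[:2][::-1])) for a in (f[0]-f[3],f[1]-f[2])],[np.arctan2(*(a[:2][::-1]))for a in(f[0]-f[1],f[3]-f[2])])
print("hole plane",plane("top",T(187,332),110), "tri",tri(S(222,67),T(187,332)))
print("handle top plane",plane("top",T(731,379),135),"tri",tri(S(218,296),T(731,379)))
h=np.array([plane("top",T(*c),135) for c in((712,350),(757,361),(746,412),(698,402))]);print(h.round(1),np.linalg.norm(h-np.roll(h,-1,0),axis=1))
s=np.array([plane("top",T(*c),45) for c in((660,312),(776,355),(737,472))]);print("stand",s.round(1),(s[0]+s[2])/2,np.linalg.norm(s[0]-s[1]),np.linalg.norm(s[1]-s[2]),np.arctan2(s[1]-s[2],1))
print("shank side at 45",plane("side",S(221,452),45))
# detailed top hole
im=cv2.cvtColor(cv2.imread("pics/top0.png"),cv2.COLOR_BGR2GRAY)[198:214,203:222].astype(float)
w=np.clip(150-im[3:12,5:14],0,None);yy,xx=np.mgrid[201:210,208:217]
c=((w*xx).sum()/w.sum(),(w*yy).sum()/w.sum());print(c,plane("top",c,110))
print("camhead",plane("top",(201.0,148.9),84))
print([(k,plane("top",uv,z).round()) for k,uv,z in(("dec1",(336,179.4),90),("dec2",(294.3,207),90),("botA",(270,130),85),("botB",(264,249),85))])
print(r.camera_info("top")["rvec"], [(-cam(n)[2].T@cam(n)[3]).round() for n in("top","side")])
E
```

```text
foot [[5.547e+02 1.700e+02 1.200e+01]
 [5.880e+02 2.160e+01 1.200e+01]
 [4.823e+02 5.000e-01 1.200e+01]
 [4.475e+02 1.455e+02 1.200e+01]] [518.12233422  84.39437888  12.        ] [152.04157026 107.76582516 149.16213659 109.91881249]
yaw [np.float64(0.2242238925322577), np.float64(0.19742541991711113)] [np.float64(1.7914659754472888), np.float64(1.8060908808333684)]
hole plane [520.10687037  77.54040674 110.        ] tri (array([520.30355023,  77.56497523, 109.63654475]), np.float64(0.32704179122380583))
handle top plane [ 494.69425779 -207.53947536  135.        ] tri (array([ 494.93427545, -207.85264375,  133.45704595]), np.float64(0.27305724670737125))
[[ 509.8 -197.8  135. ]
 [ 504.1 -221.4  135. ]
 [ 477.5 -215.1  135. ]
 [ 482.7 -190.   135. ]] [24.26929767 27.34437864 25.61781809 28.23742414]
stand [[ 538.7 -185.6   45. ]
 [ 514.4 -251.7   45. ]
 [ 448.2 -228.1   45. ]] [ 493.45144872 -206.88896076   45.        ] 70.39399052730948 70.31280758424172 [ 1.55570214 -1.52838958  0.        ]
shank side at 45 [ 493.06981635 -209.28909741   45.        ]
(np.float64(211.49400479616307), np.float64(204.59232613908873)) [521.21501543  79.00577211 110.        ]
camhead [659.54379057 108.81037936  84.        ]
[('dec1', array([ 586., -219.,   90.])), ('dec2', array([ 518., -117.,   90.])), ('botA', array([708., -59.,  85.])), ('botB', array([418., -45.,  85.]))]
[ 2.16963924 -2.15948469  0.16163248] [array([ 426.,   -2., 1155.]), array([ 468., -692.,  477.])]
```

```bash
cat > g.py <<'E'
import sys,numpy as np
from rig import r
from scipy.spatial.transform import Rotation as Ro
s=r.sense();x,y,z,yaw=map(float,sys.argv[1:5])
R=Ro.from_euler("xyz",s["tcp_rot"]);T=Ro.from_euler("xyz",[np.pi,0,yaw])
d=R.inv().apply(np.array([x,y,z])-s["eef_pos"])
print("shift",(d/200).round(4),"turn",((R.inv()*T).as_rotvec()/np.pi).round(4),"F",s["contact_force"].round(2),"tcp",s["eef_pos"].round(1),s["tcp_rot"].round(3),"t",s["clock"],"op",s["opening"].round(3))
E
python3 -m inch '[[[-1,-1,0,0,0,0.3],[-1,-1,0,0,0,0.3],[-1,-1,0,0,0,0.3],[-1,-1,0,0,0,0.3],[-1,-1,0,0,0,0.3],[-1,-1,0,0,0,0.3],[-1,-1,0,0,0,0.3],[-1,-1,0,0,0,0.3]]]' 1 40; python3 g.py 494.8 -207.7 200 1.331
```

```text
clock: 0.77
eef_pos: [367.5, 288.2, 230.9]
tcp_rot: [-3.141, 0.002, 1.733]
contact_force: [-0.3, 0.8, 0.3]
opening: 1.0
grasp_force: 0.0Traceback (most recent call last):
  File "g.py", line 7, in <module>
    print("shift",(d/200).round(4),"turn",((R.inv()*T).as_rotvec()/np.pi).round(4),"F",s["contact_force"].round(2),"tcp",s["eef_pos"].round(1),s["tcp_rot"].round(3),"t",s["clock"],"op",s["opening"].round(3))
                                                                                                                                                                                         ^^^^^^^^^^^^^^^^^^
AttributeError: 'float' object has no attribute 'round'
```

```bash
sed -i 's/s\["opening"\].round(3)/s["opening"]/' g.py
python3 -m inch '[[[-1,0.09,0,0,0,0.128],[-1,0.09,0,0,0,0.128],[-1,0.09,0,0,0,0.128],[-1,0.09,0,0,0,0.128],[-1,0.09,0,0,0,0.128]]]'; python3 g.py 494.8 -207.7 170 1.331
```

```text
clock: 1.18
eef_pos: [418.7, 96.8, 231.2]
tcp_rot: [3.142, 0.0, 1.338]
contact_force: [1.3, 0.9, -0.7]
opening: 1.001
grasp_force: 0.0
shift [-1.3936  0.7215  0.3067] turn [0.     0.0001 0.0022] F [ 1.27  0.92 -0.75] tcp [418.7  96.8 231.2] [3.142 0.    1.338] t 1.1833 op 1.000709986471552
```

```bash

python3 -m inch '[[[-0.95,0.5,0,0,0,0.002],[-0.95,0.5,0,0,0,0.002],[-0.95,0.5,0,0,0,0.002],[-0.95,0.5,0,0,0,0.002],[-0.95,0.5,0,0,0,0.002],[-0.95,0.5,0,0,0,0.002]]]'; python3 g.py 494.8 -207.7 170 1.331
```

```text
clock: 1.68
eef_pos: [474.0, -113.9, 231.3]
tcp_rot: [3.14, 0.002, 1.331]
contact_force: [0.6, 0.3, 0.7]
opening: 1.0
grasp_force: 0.0
shift [-0.4303  0.212   0.3079] turn [ 0.0005  0.0006 -0.    ] F [0.56 0.28 0.66] tcp [ 474.  -113.9  231.3] [3.140e+00 2.000e-03 1.331e+00] t 1.6833 op 1.0000007792199013
```

```bash

python3 -m inch '[[[-0.43,0.212,0.15,0,0,0],[-0.43,0.212,0.15,0,0,0],[-0.43,0.212,0.15,0,0,0],[-0.43,0.212,0.307,0,0,0],[-0.43,0.212,0.307,0,0,0],[-0.43,0.212,0.307,0,0,0]]]'; python3 g.py 494.8 -207.7 93 1.331
python3 - <<'E'
from h import *
a=r.grab_frame("top")[160:260,280:390,::-1];b=r.grab_frame("side")[190:340,150:300,::-1]
cv2.imwrite("pics/over.png",np.hstack([cv2.resize(a,(440,400),interpolation=2),cv2.resize(b,(400,400)if 0 else (360,400),interpolation=2)]))
E
```

```text
clock: 2.18
eef_pos: [492.2, -201.4, 168.6]
tcp_rot: [-3.137, -0.001, 1.333]
contact_force: [0.2, 0.5, 0.5]
opening: 0.999
grasp_force: 0.0
shift [-0.0277  0.0219  0.3778] turn [-0.0015 -0.0003  0.0008] F [0.16 0.47 0.54] tcp [ 492.2 -201.4  168.6] [-3.137e+00 -1.000e-03  1.333e+00] t 2.1833 op 0.9991628012981278
```

View pics/over.png

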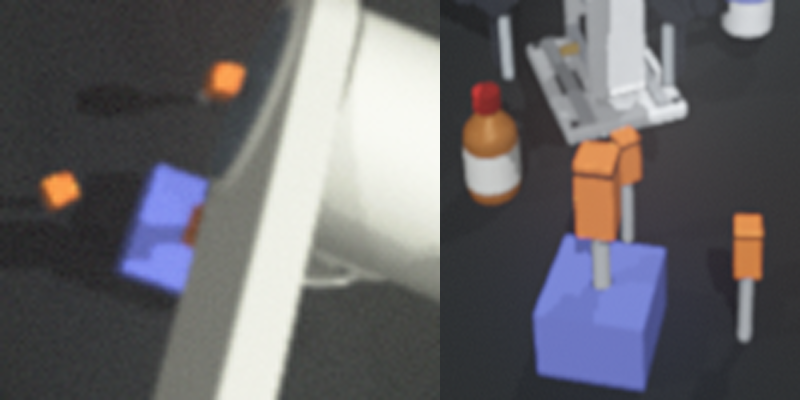

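The side view (right half) shows the finger tips at about (505,75) and (668,75), straddling the pin handle at (597,190) while still above it. The arm has not yet settled, so I correct the offset and go down.

```bash

python3 -m inch '[[[0,0,0,0,0,0],[0,0,0,0,0,0]]]'; python3 g.py 494.8 -207.7 93 1.331
```

```text
clock: 2.45
eef_pos: [494.5, -201.8, 171.2]
tcp_rot: [3.14, 0.0, 1.335]
contact_force: [-0.5, -0.2, 0.4]
opening: 0.998
grasp_force: 0.0
shift [-0.0281  0.0077  0.3912] turn [0.0006 0.0001 0.0012] F [-0.46 -0.2   0.39] tcp [ 494.5 -201.8  171.2] [3.14  0.    1.335] t 2.45 op 0.9980680835239889
```

```bash

python3 -m inch '[[[-0.028,0.008,0.1,0,0,0],[-0.028,0.008,0.2,0,0,0],[-0.028,0.008,0.3,0,0,0],[-0.028,0.008,0.39,0,0,0],[-0.028,0.008,0.39,0,0,0],[-0.028,0.008,0.39,0,0,0]]]'; python3 g.py 494.8 -207.7 93 1.331
```

```text
clock: 2.95
eef_pos: [493.9, -207.6, 92.1]
tcp_rot: [-3.141, -0.0, 1.334]
contact_force: [0.5, 0.0, 0.2]
opening: 0.996
grasp_force: 0.0
shift [ 0.0006  0.0045 -0.0044] turn [-0.0003 -0.0001  0.0011] F [0.54 0.04 0.24] tcp [ 493.9 -207.6   92.1] [-3.141 -0.     1.334] t 2.95 op 0.9961781013625022
```

```bash

python3 -m inch '[[[0,0,0,0,0,0],[0,0,0,0,0,0],[0,0,0,0,0,0],[0,0,0,0,0,0],[0,0,0,0,0,0],[0,0,0,0,0,0],[0,0,0,0,0,0],[0,0,0,0,0,0]]]' -1 50;python3 -m inch '[[[0,0,0,0,0,0],[0,0,0,0,0,0],[0,0,0,0,0,0]]]'; python3 g.py 494.8 -207.7 93 1.331
```

```text
clock: 3.62
eef_pos: [494.4, -208.1, 92.5]
tcp_rot: [3.141, 0.0, 1.334]
contact_force: [-0.1, 0.3, 7.2]
opening: 0.278
grasp_force: 50.7
clock: 3.87
eef_pos: [494.3, -208.1, 92.5]
tcp_rot: [3.141, 0.0, 1.334]
contact_force: [-0.7, 0.9, 5.8]
opening: 0.273
grasp_force: 50.7
shift [ 0.0025  0.0018 -0.0025] turn [0.0002 0.     0.0009] F [-0.69  0.89  5.79] tcp [ 494.3 -208.1   92.5] [3.141 0.    1.334] t 3.8667 op 0.27318913272650197
```

```bash

python3 -m inch '[[[0,0,-0.08,0,0,0],[0,0,-0.17,0,0,0],[0,0,-0.3,0,0,0],[0,0,-0.45,0,0,0],[0,0,-0.6,0,0,0],[0,0,-0.7,0,0,0],[0,0,-0.7,0,0,0],[0,0,-0.7,0,0,0]]]' - 60; python3 g.py 520.6 78.2 232.5 1.334
```

```text
clock: 4.53
eef_pos: [494.4, -208.2, 232.6]
tcp_rot: [3.14, 0.0, 1.334]
contact_force: [-0.2, 0.6, -1.5]
opening: 0.277
grasp_force: 60.1
shift [ 1.4226e+00 -2.0880e-01 -4.0000e-04] turn [ 0.0007  0.0001 -0.    ] F [-0.19  0.57 -1.51] tcp [ 494.4 -208.2  232.6] [3.14  0.    1.334] t 4.5333 op 0.2765302180992518
```

```bash

python3 -m inch '[[[0.71,-0.1,0,0,0,0],[0.71,-0.1,0,0,0,0],[0.71,-0.1,0,0,0,0],[0.71,-0.1,0,0,0,0]]]';python3 -m inch '[[[0.3,-0.05,0,0,0,0],[0.45,-0.07,0,0,0,0],[0.6,-0.09,0,0,0,0],[0.7,-0.1,0,0,0,0],[0.7,-0.1,0,0,0,0],[0.7,-0.1,0,0,0,0],[0.7,-0.1,0,0,0,0]]]'; python3 g.py 520.6 78.2 232.5 1.334
python3 - <<'E'
from h import *
a=r.grab_frame("top")[150:270,150:270,::-1];b=r.grab_frame("side")[100:250,150:300,::-1]
cv2.imwrite("pics/br.png",np.hstack([cv2.resize(a,(400,400),interpolation=2),cv2.resize(b,(400,400),interpolation=2)]))
E
```

```text
clock: 4.87
eef_pos: [506.6, -61.6, 229.8]
tcp_rot: [-3.138, -0.001, 1.334]
contact_force: [0.8, 0.0, -1.9]
opening: 0.273
grasp_force: 60.1
clock: 5.45
eef_pos: [520.4, 75.0, 230.4]
tcp_rot: [-3.139, 0.001, 1.334]
contact_force: [0.1, -0.0, -1.5]
opening: 0.275
grasp_force: 60.1
shift [ 0.0158 -0.0029 -0.0103] turn [-0.0007  0.0004  0.0001] F [ 0.15 -0.01 -1.46] tcp [520.4  75.  230.4] [-3.139e+00  1.000e-03  1.334e+00] t 5.45 op 0.2751796201032064
```

View pics/br.png

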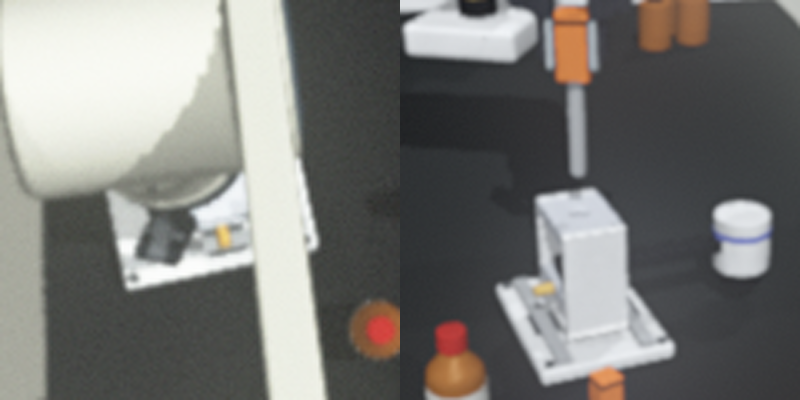

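The side view (right half) shows the pin held upright in the fingers, with its tip at crop (577,176). The ear's hole is at about (580,213).

```bash
python3 -m inch '[[[0.01,-0.002,0.1,0,0,0],[0.012,-0.003,0.12,0,0,0],[0.012,-0.003,0.12,0,0,0],[0.012,-0.003,0.12,0,0,0]]]'; python3 - <<'E'
from h import *
im=r.grab_frame("side");s=r.sense();p=s["eef_pos"];print(p)
b=im[140:200,190:245,::-1];cv2.imwrite("pics/near.png",cv2.resize(b,None,fx=9,fy=9,interpolation=2))
K,d,R,t=cam("side");rv=cv2.Rodrigues(R)[0]
zt=p[2]-87.5
for q in([p[0],p[1],zt],[520.6,78.2,110],[p[0],p[1],zt+30]): print(q,cv2.projectPoints(np.array([q]),rv,t,K,d)[0].ravel())
E
```

```text
clock: 5.88
eef_pos: [521.1, 77.3, 207.9]
tcp_rot: [-3.141, 0.0, 1.333]
contact_force: [0.2, -0.6, -1.5]
opening: 0.273
grasp_force: 60.0
[521.47671658  77.49429129 208.31523834]
[np.float64(521.4767165804847), np.float64(77.4942912902736), np.float64(120.81523834272537)] [217.20660994 175.18052557]
[520.6, 78.2, 110] [216.95496172 179.67474476]
[np.float64(521.4767165804847), np.float64(77.4942912902736), np.float64(150.81523834272537)] [216.67097312 162.10642812]
```

View pics/near.png

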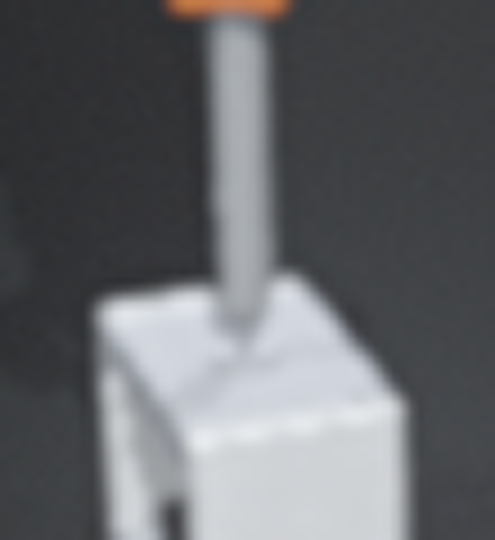

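The tip is at crop (240,335) and points at the hole to within 1–2 mm. Next is a gentle downward probe.

```bash
python3 -m inch '[[[0.003,0.0,0.02,0,0,0],[0.004,0,0.035,0,0,0],[0.004,0,0.042,0,0,0],[0.004,0,0.049,0,0,0],[0.004,0,0.056,0,0,0],[0.004,0,0.063,0,0,0],[0.004,0,0.07,0,0,0],[0.004,0,0.07,0,0,0]]]'; python3 g.py 521.5 78.2 180 1.334
```

```text
clock: 6.6
eef_pos: [521.3, 78.6, 193.9]
tcp_rot: [-3.141, 0.001, 1.334]
contact_force: [-1.4, -1.9, 2.5]
opening: 0.271
grasp_force: 60.6
shift [-0.0015  0.0013  0.0694] turn [-0.0001  0.0002  0.    ] F [-1.44 -1.94  2.5 ] tcp [521.3  78.6 193.9] [-3.141e+00  1.000e-03  1.334e+00] t 6.6 op 0.27067964922292076
```

```bash
python3 -m inch '[[[-0.004,-0.002,0,0,0,0],[-0.007,-0.003,0,0,0,0],[-0.007,-0.003,0,0,0,0]]]';python3 -m inch '[[[0,0,0.005,0,0,0],[0,0,0.01,0,0,0],[0,0,0.01,0,0,0]]]'
```

```text
clock: 6.85
eef_pos: [520.6, 77.6, 193.8]
tcp_rot: [3.141, -0.0, 1.334]
contact_force: [0.5, 0.5, -1.9]
opening: 0.273
grasp_force: 60.0
clock: 7.1
eef_pos: [520.5, 77.6, 191.6]
tcp_rot: [-3.141, 0.0, 1.334]
contact_force: [0.1, 0.2, -1.9]
opening: 0.269
grasp_force: 60.0
```

In the hole and free. I continue down in small steps.

```bash
python3 -m inch '[[[0,0,0.008,0,0,0],[0,0,0.016,0,0,0],[0,0,0.024,0,0,0],[0,0,0.032,0,0,0],[0,0,0.04,0,0,0],[0,0,0.05,0,0,0],[0,0,0.05,0,0,0]]]'
```

```text
clock: 7.68
eef_pos: [520.4, 77.6, 181.4]
tcp_rot: [-3.141, 0.0, 1.334]
contact_force: [0.6, 0.9, -1.0]
opening: 0.273
grasp_force: 60.0
```

```bash
python3 -m inch '[[[0.001,0,0.015,0,0,0],[0.001,0,0.03,0,0,0],[0.001,0,0.045,0,0,0],[0.001,0,0.06,0,0,0],[0.001,0,0.075,0,0,0],[0.001,0,0.08,0,0,0],[0.001,0,0.08,0,0,0]]]';python3 -m inch '[[[0,0,0.01,0,0,0],[0,0,0.02,0,0,0],[0,0,0.03,0,0,0],[0,0,0.04,0,0,0],[0,0,0.04,0,0,0]]]'
```

```text
clock: 8.27
eef_pos: [520.4, 77.7, 165.4]
tcp_rot: [-3.141, 0.0, 1.334]
contact_force: [-1.1, -0.9, -1.8]
opening: 0.273
grasp_force: 60.0
clock: 8.68
eef_pos: [520.5, 77.7, 157.5]
tcp_rot: [-3.141, 0.0, 1.334]
contact_force: [-0.8, -1.6, -3.0]
opening: 0.271
grasp_force: 60.0
```

```bash
python3 -m inch '[[[-0.002,-0.001,0.005,0,0,0],[-0.002,-0.001,0.015,0,0,0],[-0.002,-0.001,0.025,0,0,0],[-0.002,-0.001,0.035,0,0,0],[-0.002,-0.001,0.045,0,0,0],[-0.002,-0.001,0.05,0,0,0],[-0.002,-0.001,0.05,0,0,0]]]'; python3 -m inch '[[[0,0,0.01,0,0,0],[0,0,0.02,0,0,0],[0,0,0.03,0,0,0],[0,0,0.03,0,0,0]]]'
```

```text
clock: 9.27
eef_pos: [520.3, 77.5, 147.6]
tcp_rot: [-3.141, -0.0, 1.334]
contact_force: [0.1, 0.2, -1.4]
opening: 0.275
grasp_force: 60.0
clock: 9.6
eef_pos: [520.1, 77.5, 141.4]
tcp_rot: [-3.141, 0.0, 1.334]
contact_force: [0.2, 0.5, -1.0]
opening: 0.275
grasp_force: 60.0
```

```bash
python3 -m inch '[[[0,0,0.006,0,0,0],[0,0,0.012,0,0,0],[0,0,0.018,0,0,0],[0,0,0.024,0,0,0],[0,0,0.03,0,0,0],[0,0,0.03,0,0,0]]]'; python3 -m inch '[[[0,0,0.008,0,0,0],[0,0,0.016,0,0,0],[0,0,0.02,0,0,0],[0,0,0.02,0,0,0]]]'
```

```text
clock: 10.1
eef_pos: [520.2, 77.4, 135.6]
tcp_rot: [-3.141, 0.0, 1.334]
contact_force: [-0.3, -0.1, -0.4]
opening: 0.272
grasp_force: 60.0
clock: 10.43
eef_pos: [520.7, 77.3, 132.1]
tcp_rot: [3.141, -0.0, 1.334]
contact_force: [0.1, -0.9, 3.4]
opening: 0.273
grasp_force: 60.7
```

Now the spring ball is being felt at about +5 N. I press on slowly.

```bash
python3 -m inch '[[[0,0,0.006,0,0,0],[0,0,0.012,0,0,0],[0,0,0.018,0,0,0],[0,0,0.024,0,0,0],[0,0,0.024,0,0,0]]]'; python3 -m inch '[[[0,0,0.006,0,0,0],[0,0,0.012,0,0,0],[0,0,0.018,0,0,0],[0,0,0.018,0,0,0]]]'
```

```text
clock: 10.85
eef_pos: [520.6, 77.3, 127.0]
tcp_rot: [3.141, -0.0, 1.334]
contact_force: [1.3, -2.6, 3.8]
opening: 0.271
grasp_force: 60.7
clock: 11.18
eef_pos: [520.5, 77.5, 123.3]
tcp_rot: [3.141, -0.0, 1.334]
contact_force: [1.7, -1.9, 3.7]
opening: 0.271
grasp_force: 60.7
```

```bash
python3 -m inch '[[[-0.0015,0.002,0.005,0,0,0],[-0.0015,0.002,0.01,0,0,0],[-0.0015,0.002,0.015,0,0,0],[-0.0015,0.002,0.02,0,0,0],[-0.0015,0.002,0.02,0,0,0]]]'; python3 -m inch '[[[0,0,0.004,0,0,0],[0,0,0.008,0,0,0],[0,0,0.008,0,0,0]]]'
```

```text
clock: 11.6
eef_pos: [520.7, 77.1, 119.3]
tcp_rot: [3.142, -0.0, 1.334]
contact_force: [1.9, -0.1, 0.6]
opening: 0.271
grasp_force: 60.3
clock: 11.85
eef_pos: [520.6, 77.1, 117.7]
tcp_rot: [-3.142, -0.0, 1.334]
contact_force: [0.8, -1.0, 0.5]
opening: 0.278
grasp_force: 60.2
```

```bash
python3 -m inch '[[[0,0,0.004,0,0,0],[0,0,0.008,0,0,0],[0,0,0.008,0,0,0]]]'; python3 -m inch '[[[0,0,0.003,0,0,0],[0,0,0.005,0,0,0],[0,0,0.005,0,0,0]]]'
```

```text
clock: 12.1
eef_pos: [520.7, 77.1, 116.3]
tcp_rot: [3.141, -0.0, 1.334]
contact_force: [1.0, -0.9, 6.3]
opening: 0.271
grasp_force: 60.8
clock: 12.35
eef_pos: [520.7, 77.1, 115.5]
tcp_rot: [3.141, -0.0, 1.334]
contact_force: [-0.0, -0.7, 7.0]
opening: 0.278
grasp_force: 61.1
```

```bash
python3 -m inch '[[[0,0,0.003,0,0,0],[0,0,0.006,0,0,0],[0,0,0.006,0,0,0],[0,0,0.006,0,0,0]]]'; python3 - <<'E'
from h import *
b=r.grab_frame("side")[130:230,165:265,::-1];cv2.imwrite("pics/home.png",cv2.resize(b,None,fx=5.5,fy=5.5,interpolation=2))
E
```

```text
clock: 12.68
eef_pos: [520.8, 77.1, 114.5]
tcp_rot: [3.141, -0.0, 1.334]
contact_force: [-0.1, -0.1, 9.5]
opening: 0.272
grasp_force: 61.4
```

View pics/home.png

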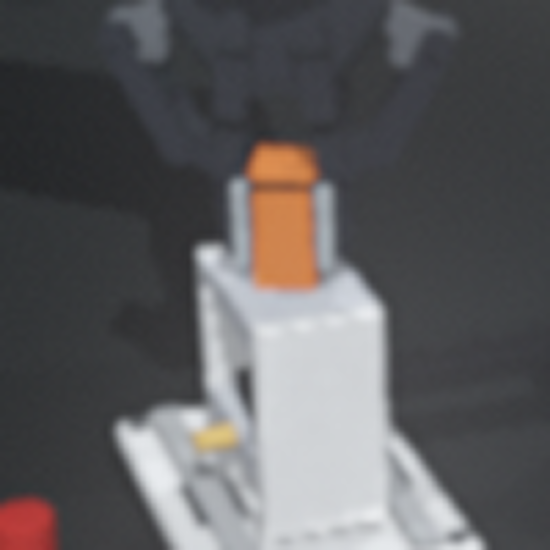

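The handle's underside, at crop (285,288), sits on the ear. The force rises about 2.5 N/mm, which is the yoke spring giving. I ease off and let go.

```bash
python3 -m inch '[[[0,0,-0.004,0,0,0],[0,0,-0.008,0,0,0],[0,0,-0.008,0,0,0],[0,0,-0.008,0,0,0]]]';  python3 -m inch '[[[0,0,0,0,0,0],[0,0,0,0,0,0],[0,0,0,0,0,0],[0,0,0,0,0,0],[0,0,0,0,0,0],[0,0,0,0,0,0]]]' 0.6
```

```text
clock: 13.07
eef_pos: [520.7, 77.1, 116.0]
tcp_rot: [3.141, -0.0, 1.334]
contact_force: [-0.4, -1.2, 6.4]
opening: 0.274
grasp_force: 61.1
clock: 13.57
eef_pos: [520.5, 77.0, 115.5]
tcp_rot: [-3.141, 0.0, 1.334]
contact_force: [0.4, 0.6, -0.2]
opening: 0.8
grasp_force: 0.0
```

```bash
python3 -m inch '[[[0,0,-0.1,0,0,0],[0,0,-0.2,0,0,0],[0,0,-0.35,0,0,0],[0,0,-0.5,0,0,0],[0,0,-0.65,0,0,0],[0,0,-0.65,0,0,0],[0,0,-0.65,0,0,0]]]'; python3 - <<'E'
from h import *
i=r.grab_frame("side")[:,:,::-1];b=i[130:230,165:265];cv2.imwrite("pics/done.png",np.hstack([cv2.resize(b,(400,400),interpolation=2),cv2.resize(i[100:350,140:390],(400,400),interpolation=2)]))
E
```

```text
clock: 14.15
eef_pos: [521.7, 77.2, 247.4]
tcp_rot: [3.138, -0.001, 1.334]
contact_force: [-0.1, -0.4, -1.3]
opening: 0.803
grasp_force: 0.0
```

View pics/done.png

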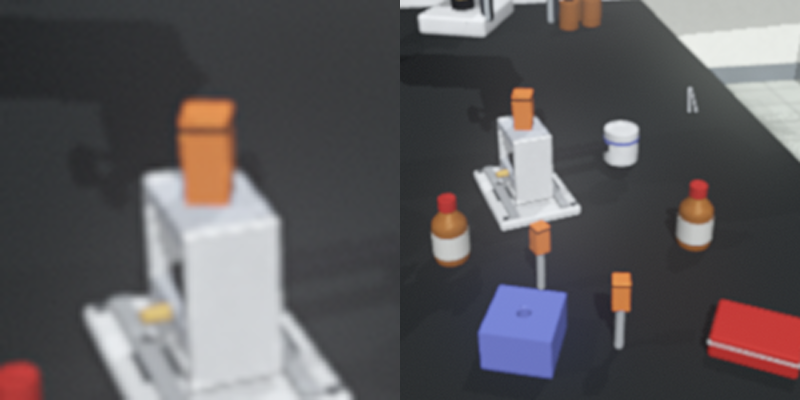

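The pin stands in the bracket and the stand is empty. I check the height numerically before handing in.

```bash
python3 - <<'E'
from h import *
im=r.grab_frame("side")
m=[b for b in blobs(im,(4,110,60),(18,255,255)) if 200<b[2][0]<235 and b[2][1]<200];print(m)
K,d,R,t=cam("side");rv=cv2.Rodrigues(R)[0]
yw=1.334
for dz in(0,3,6):
    P=[[520.5+12*(a*np.cos(yw)-b*np.sin(yw)),77.3+12*(a*np.sin(yw)+b*np.cos(yw)),z+dz] for a in(-1,1) for b in(-1,1) for z in(110,160)]
    q=cv2.projectPoints(np.array(P),rv,t,K,d)[0][:,0];print(dz,q.min(0),q.max(0))
E
```

```text
[(np.int32(338), array([209, 154,  15,  27], dtype=int32), array([216.24, 166.75]), ((216.0, 167.0), (26.0, 14.0), 90.0))]
0 [209.33027732 155.71425195] [223.30669609 182.511133  ]
3 [209.26189857 154.38218362] [223.26491123 181.22540063]
6 [209.19324493 153.04559808] [223.22296786 179.93538108]
```

The picture leaves the pin's height uncertain by about 3 mm. I measure it by touching the handle's top (z = 160 if home) with the shut fingers, which also presses it home if it isn't.

```bash
python3 -m inch '[[[0,0,0.1,0,0,0],[0,0,0.2,0,0,0],[0,0,0.2,0,0,0],[0,0,0.2,0,0,0],[0,0,0.2,0,0,0],[0,0,0.2,0,0,0],[0,0,0.2,0,0,0],[0,0,0.2,0,0,0]]]' -1 30;  python3 g.py 520.5 77.1 166 1.334
```

```text
clock: 14.92
eef_pos: [521.1, 77.1, 206.4]
tcp_rot: [3.14, -0.0, 1.334]
contact_force: [-0.0, 0.1, -0.1]
opening: -0.001
grasp_force: 0.0
shift [-0.0008 -0.0031  0.202 ] turn [ 0.0004 -0.0001 -0.    ] F [-0.01  0.13 -0.12] tcp [521.1  77.1 206.4] [ 3.14  -0.     1.334] t 14.9167 op -0.0005128379802431109
```

```bash
python3 -m inch '[[[0,0,0.05,0,0,0],[0,0,0.1,0,0,0],[0,0,0.15,0,0,0],[0,0,0.19,0,0,0],[0,0,0.203,0,0,0],[0,0,0.203,0,0,0],[0,0,0.203,0,0,0]]]'; for i in 1 2 3 4; do python3 -m inch '[[[0,0,0.004,0,0,0],[0,0,0.0075,0,0,0],[0,0,0.0075,0,0,0]]]' | grep -E 'eef|contact'; done
```

```text
clock: 15.5
eef_pos: [520.6, 77.0, 164.8]
tcp_rot: [-3.141, 0.0, 1.334]
contact_force: [-0.8, 0.1, 0.1]
opening: -0.0
grasp_force: 0.0
eef_pos: [520.8, 77.1, 163.8]
contact_force: [-0.4, 0.5, -0.7]
eef_pos: [520.6, 77.0, 162.1]
contact_force: [0.2, 0.1, -0.4]
eef_pos: [520.5, 77.0, 160.4]
contact_force: [0.2, 0.0, -0.5]
eef_pos: [520.8, 77.0, 159.3]
contact_force: [-0.3, 0.2, 4.9]
```

First contact came at z ≈ 160, with the spring's 4 N threshold right after, so the pin is fully home. I retreat and hand in.

```bash
python3 -m inch '[[[0,0,-0.03,0,0,0],[0,0,-0.1,0,0,0],[0,0,-0.25,0,0,0],[0,0,-0.4,0,0,0],[0,0,-0.4,0,0,0],[0,0,-0.4,0,0,0],[0,0,-0.4,0,0,0]]]'; python3 -c "
from rig import r
print(r.sign_off())"
```

```text
clock: 17.08
eef_pos: [520.3, 77.0, 238.8]
tcp_rot: [-3.141, 0.0, 1.334]
contact_force: [-1.2, 0.0, 0.1]
opening: 0.003
grasp_force: 0.0
the job is handed in; nothing more can be done
None
```

The hinge pin is threaded through both ears and the arm's eye, pressed home with its handle on the upper ear (top felt at about 160 mm), and released; the highest vertical force read was about 11 N, the bottles and slide box were not touched, and the job was handed in at about 17 s.

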